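Pass the stained-knob rack under the chute gate

ROBOT

A 7-joint arm with a two-finger parallel gripper is mounted at the origin on the work surface. World frame = base frame: x ahead of the robot, y to its left, z up, the work surface at z = 0. Lengths are in m, angles in degrees, forces in N, time in s.
With the tool pointing down it reaches from about 0.425 to 0.875 m from the base axis. Payload 4.7 kg.
Tool frame: the origin (TCP) lies on the mounting face of the last link; the fingertips stand 182 mm ahead of it and the grasp point (between the pads) lies env.grip_depth ahead of it (env.grip_depth is the distance from the TCP to the grasp point, in m); x points along the fingers, y is the direction in which the jaws open and shut, and the axes are right-handed (so a half turn about x gives the same grasp; the last joint's range is limited). The gripper opens to 87 mm and grips with 3 to 60 N. Pads are 19 mm wide; open, the fingers measure 117 mm over their backs; the gripper's body (75 mm by 190 mm) begins 51 mm behind the grasp point.
Start: joints at [70.881, 18.392, -4.016, 83.108, 1.295, 78.541, -3.26], TCP at [0.222, -0.611, 0.405] pointing down, gripper open.
Joint ranges: [-163.93, 163.93], [-17.29, 119.83], [-79.2, 71.16], [3.27, 140.29], [-89.18, 269.18], [5.43, 117.66], [-154.24, 154.24]. Speed limits (degrees/s): [147.25, 147.25, 180, 180, 180, 180, 180].

INTERFACE

Orientations are given as [roll, pitch, yaw] about the fixed x, y, z axes, in that order (R = Rz(yaw) Ry(pitch) Rx(roll)).
In Python, from cell import sensors, viewer, env gives the robot as it stands.
- The arm moves only by the tool carry_out, never from a script. Its argument "moves" is a list of rows, each a list of 4 numbers: the shift along the world's x, y, z in cm, then the turn about the world's z in rad. In form: [[tx, ty, tz, spin], ...]. A call has 1 to 12 rows; each row shifts and turns the pose as measured when the row begins; what a row does not reach is not made up. A row lasts 1/10 s, in which the tool goes at most 50 mm and 8.59 degrees, less where a joint would pass 70% of its speed; a pose out of reach is approached as far as the arm can. A call with a gripper value outside its range is refused whole. "hand" is the finger opening in cm, from 0 to 8.7, set as the call begins (left out, the last holds). The fingers move at their own pace and stop on an object; "force" is the grip in N (left out, the last holds). Time passes only in rows, so rows that do not move let the fingers close. It gives the time, the measured TCP pose, the force and the opening at its end, in the units of the state.
- sensors.get_obs(): the state, without advancing time (a new reading comes with each control period).
- viewer.read_camera(name): name is "scene" or "top"; returns the picture (420x560x3 uint8, red, green, blue); there is no depth.
- viewer.camera_model(name): a dict with "K" (3x3 intrinsics, pixels), "extrinsics" (4x4, takes a point from world to camera coordinates). Camera axes: x right, y down, z forward; pixel columns grow to the right and rows downward; lengths in m; the calibration is good to about 2 mm. A picture is of the moment at which its call begins. camera_model takes no time and is no camera call.
- env.sign_off(): hands the job in, once; it reports no verdict.
The state is a dict: "time_s": time; "qpos": joint angles; "joint_velocities": joint speeds; "effort": joint torques, N m; "tool_pos": TCP position; "tool_rot": TCP orientation; "force": force on the tool from outside, world axes, zero at the start; "wrist_torque": the same for the moment, N m; "grip_width": finger opening in m.
Only numpy, scipy, OpenCV 4.12 (cv2) and the standard library are available. Lean on these libraries where they do the work, as an engineer would, in place of code of your own. Each camera call takes 0.05 s, during which the arm holds its last target. There are 200 camera calls.

TASK

With one fingertip press the long red bar beside the chute down to raise the yellow gate, and while that finger keeps it raised, push the rack of freshly stained knobs by its blue upright plate with the other finger, under the gate and along the chute until it stands against the blue end stop. Then take the hand away so that the gate drops shut behind the rack. Only push the rack, never lift or tip it; do not let the yellow gate touch it, and leave the tin, the jar and the turned finial alone.

Things in the scene. Friction and masses are not known exactly. Their poses are not given: they have to be found in the camera images.
- chute: straight fixed chute, white floor, wooden walls. Origin on the table top, on its middle line right under the gate; +y = direction of travel, +x across to the red bar's side, z up. Floor top at z = 6 mm; walls 64 mm apart inside, 80 outside, tops at z = 22 mm. From y = -275 mm (open end) to the blue end stop (inner face y = +108 mm, top z = 34 mm)
- stop_face (a point): middle of the blue end stop's inner face, 20 mm above the table
- gate_hinge (a point): point on the gate's hinge axis at the gate: chute x = 48, y = 0, z = 56 mm. The axis is a 10 mm steel rod parallel to the chute, from chute y = -258 to +4 mm, on three posts (tops at z = 64 mm). It carries the red bar and, at y = 0, a yellow arm reaching across the chute from which the yellow blade hangs; raised, arm and blade reach up to 110 mm above the table
- gate (a joint): gate angle, rad: 0 shut, 0.62 fully up (stop). Pressing the red bar down raises it (3 to 7 N at the bar's middle); a spring shuts it when let go. The rack passes clear beneath at 0.38 and more, 0.45 to 0.55 is comfortable. It turns only in the plane across the chute: pushing the rack against it does not open it
- blade_edge (a point): middle of the lower edge of the yellow gate blade (moves with the gate). The blade is 28 mm wide, 6 mm thick, over the half of the chute away from the red bar: when shut it spans chute x from -28 to 0 mm with its lower edge 24 mm above the table, in the way of the rack's tray
- bar_middle (a point): middle of the top face of the long red press bar, part of the gate: plate 42 (x) by 215 (y) by 6 mm, beside the chute from chute y = -255 to -40 mm. Gate shut: this point at chute x = 86, z = 49 mm, bar sloping up away from the chute by 0.26 rad; gate at 0.5: x = 78, z = 32 mm, sloping down by 0.24 rad. A finger can press it anywhere and slide along it in y
- rack: wooden rack, about 350 g, six turned knobs fixed in it, loose in the chute. Origin at the centre of the tray's underside, +y to the end stop. Tray 60 (x) by 90 mm (y), 32 mm high with its knobs. Behind it a metal strip (18 mm wide, top at z = 11 mm, fits under the shut gate) leads to the blue push plate. Home against the stop, its origin is at chute y = +63 mm
- push_face (a point): point on the rear face (the one to push) of the rack's blue upright plate, on its middle line, 35 mm above the rack's underside; 124 mm behind the rack's origin. The plate is 44 mm wide (x), 8 mm thick, its top 60 mm above the rack's underside. With the rack home it is 61 mm short of the gate, so the hand never has to pass the gate
- stain_tin: bystander: metal tin, 72 mm across, 85 mm high, origin at the centre of its underside
- oil_jar: bystander: amber jar with black cap, 60 mm across, 75 mm high, origin at the centre of its underside
- finial: bystander: dark turned wooden finial standing on its foot, 48 mm across, 76 mm high, origin at the centre of its underside
Things that resemble listed ones, but are neither listed nor needed, are in the scene too. What is shaped like the rack but black or white is not meant.

How it is judged (in metres and radians):
On the way, in this order (a step that is already met when the one before it is completed fails the run):
1. a finger presses the red bar down and the gate is raised while the rack is still in front of it (value of joint gate above 0.33 rad and contact force between the fingers and gate_c3 above 0.3 N and y of rack in the frame of chute below -0.048 m), for 0.2 s.
2. the rack is halfway under the gate, pushed by a finger while a finger holds the red bar down (value of joint gate above 0.33 rad and contact force between the fingers and gate_c3 above 0.3 N and contact force between the fingers and rack above 0.1 N and y of rack in the frame of chute between -0.035 and 0.035 m), for 0.04 s.
At the end, for the whole second after the job is handed in: the rack lies flat and still in the chute with its front within 8 mm of the end stop, and the gate is shut behind it (below 0.06 rad) (y of rack in the frame of chute above 0.055 m and z of rack in the frame of chute below 0.012 m and angle between rack's own z axis and vertical below 0.08 rad and value of joint gate below 0.06 rad and linear speed of rack below 0.01 m/s); the robot touches nothing.
It fails at once if the rack is lifted more than 14 mm off the chute floor (z of rack in the frame of chute above 0.02 m).
It fails at once if the rack is tipped by more than 0.2 rad (angle between rack's own z axis and vertical above 0.2 rad).
It fails at once if the yellow gate touches the rack (contact force between gate and rack above 0.5 N).
It fails at once if the tin, the jar or the finial is moved by more than 20 mm (distance of any of stain_tin, oil_jar, finial from where it was at the start of the episode above 0.02 m).
It also fails if it takes over 40 s, if anything falls off the work surface, if the arm or the gripper's body presses on something with over 40 N, if the wrist force passes 120 N, or if a joint passes its speed limit or range.

## Working session

There is one attempt and no reset: what is moved stays moved. The work goes in short steps, Python scripts to look and compute and a tool call to move; the robot and the scene stay as the last step left them, time stands still between calls to the robot, and variables do not carry over. Pictures are saved under pics/ and viewed, about 8 in all and at most 12, crops included, and the job is handed in when it is done.

Besides the shell and the picture viewer there is one more tool, called after "Call:" as name(argument=value, ...) on one line, values as JSON. carry_out: Moves the arm, as the interface text tells. Its arguments: {"type":"object","properties":{"moves":{"type":"array"},"hand":{"type":"number"},"force":{"type":"number"}},"required":["moves"]}

```bash
ls; mkdir -p pics
python3 - <<'E'
from cell import sensors, viewer, env
import cv2,numpy as np
for n in("scene","top"):
    im=viewer.read_camera(n); cv2.imwrite(f"pics/{n}0.png",im[:,:,::-1]); np.save(f"pics/{n}0.npy",im)
    m=viewer.camera_model(n); print(n,np.round(m["K"],2).tolist(),np.round(m["extrinsics"],4).tolist())
print(sensors.get_obs(),env.grip_depth)
E
```

```text
pics
scene [[501.31, 0.0, 274.7], [0.0, 501.31, 205.45], [0.0, 0.0, 1.0]] [[-0.6467, 0.7626, -0.0156, 0.3382], [0.5602, 0.4611, -0.6882, -0.2803], [-0.5176, -0.4538, -0.7254, 1.5838], [0.0, 0.0, 0.0, 1.0]]
top [[510.7, 0.0, 273.32], [0.0, 510.7, 205.48], [0.0, 0.0, 1.0]] [[0.0108, -0.9999, 0.0098, 0.0002], [-0.9838, -0.0123, -0.1789, 0.5647], [0.179, -0.0077, -0.9838, 1.4134], [0.0, 0.0, 0.0, 1.0]]
{'time_s': 0.1, 'qpos': array([70.88051972, 18.43597064, -4.01518118, 83.16884265,  1.29549551,
       78.54132911, -3.25762957]), 'joint_velocities': array([-0.1060222 , -0.12118417,  0.06962339, -0.07358451, -0.0433872 ,
        0.08822398, -0.00813279]), 'effort': array([-1.11045817e-04, -4.92572021e+01, -4.05666931e-01, -3.13403964e+01,
       -6.42747106e-02,  3.94294015e-02,  3.43535930e-05]), 'tool_pos': array([ 0.22143998, -0.61091982,  0.40374928]), 'tool_rot': array([-86.53297079,  89.89893275, 113.39826161]), 'force': array([0.21965787, 0.70386823, 0.69269057]), 'wrist_torque': array([-0.01759306,  0.00538257,  0.0687205 ]), 'grip_width': 0.08714281364407711} 0.1635
```

View pics/top0.png

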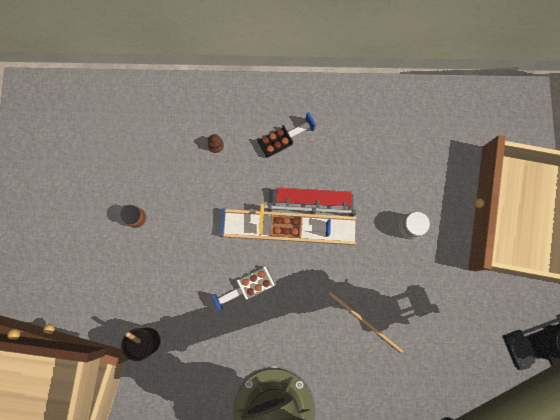

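View pics/scene0.png

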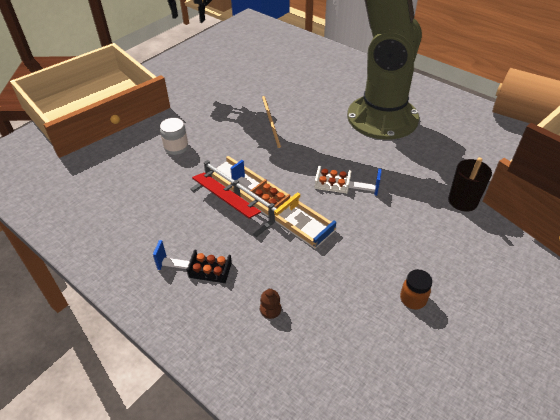

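The wanted rack is the wooden one in the chute, with its tray at top (287,226) and blue plate at (329,228). Lookalikes are the black rack at (275,140) and the white one at (255,283). Also blue: end stop (222,222). The red bar is at (313,197). Chute axes look roughly world-aligned (+y to the left in the picture).

```bash
cat > h.py <<'E'
import numpy as np, cv2
from cell import sensors, viewer, env
from scipy.spatial.transform import Rotation as Ro
def ray(cam,px,z):
    m=viewer.camera_model(cam);E=np.array(m["extrinsics"]);R,t=E[:3,:3],E[:3,3]
    c=-R.T@t; d=R.T@np.linalg.solve(m["K"],[px[0],px[1],1.]); return c+d*(z-c[2])/d[2]
def mask(im,col):
    h=cv2.cvtColor(im,cv2.COLOR_RGB2HSV)
    lo,hi={"blue":((105,120,50),(130,255,255)),"red":((0,225,70),(4,255,255)),"yellow":((18,170,120),(32,255,255))}[col]
    m=cv2.inRange(h,lo,hi)
    if col=="red": m|=cv2.inRange(h,(175,225,70),(180,255,255))
    return m
def blobs(im,col,amin=15):
    cs,_=cv2.findContours(mask(im,col),cv2.RETR_EXTERNAL,cv2.CHAIN_APPROX_NONE)
    return [c for c in cs if cv2.contourArea(c)>amin]
def tool():
    s=sensors.get_obs();R=Ro.from_euler("xyz",s["tool_rot"],degrees=True).as_matrix()
    return s,np.array(s["tool_pos"]),R
E
python3 - <<'E'
from h import *
for n in("top","scene"):
    im=np.load(f"pics/{n}0.npy")
    for col,z in(("blue",.034),("blue",.066),("red",.049),("yellow",.05)):
        for c in blobs(im,col):
            b=cv2.boxPoints(cv2.minAreaRect(c))
            print(n,col,z,cv2.contourArea(c),b.round(1).tolist(),[ray(n,p,z)[:2].round(3).tolist() for p in b])
s,p,R=tool();print(p,R.round(3).tolist())
im=np.load("pics/top0.npy")[180:255,205:370]
cv2.imwrite("pics/crop1.png",cv2.resize(im,None,fx=4.8,fy=4.8,interpolation=cv2.INTER_CUBIC)[:,:,::-1])
E
```

```text
top blue 0.034 43.0 [[211.1999969482422, 295.3999938964844], [214.8000030517578, 293.6000061035156], [222.0, 308.0], [218.39999389648438, 309.79998779296875]] [[0.309, 0.178], [0.314, 0.168], [0.275, 0.147], [0.27, 0.157]]
top blue 0.034 27.5 [[326.0, 235.0], [327.20001220703125, 218.89999389648438], [330.1000061035156, 219.10000610351562], [328.79998779296875, 235.1999969482422]] [[0.483, -0.146], [0.53, -0.15], [0.53, -0.158], [0.483, -0.154]]
top blue 0.034 22.5 [[220.3000030517578, 234.0], [222.0, 208.89999389648438], [223.89999389648438, 209.10000610351562], [222.3000030517578, 234.10000610351562]] [[0.483, 0.158], [0.556, 0.155], [0.555, 0.15], [0.483, 0.152]]
top blue 0.034 61.5 [[303.1000061035156, 114.69999694824219], [308.29998779296875, 111.80000305175781], [316.70001220703125, 126.9000015258789], [311.5, 129.8000030517578]] [[0.845, -0.08], [0.855, -0.095], [0.808, -0.12], [0.798, -0.105]]
top blue 0.066 43.0 [[211.1999969482422, 295.3999938964844], [214.8000030517578, 293.6000061035156], [222.0, 308.0], [218.39999389648438, 309.79998779296875]] [[0.309, 0.175], [0.314, 0
[... 2467 characters left out ...]
89999389648438], [242.89999389648438, 159.8000030517578], [244.39999389648438, 178.3000030517578], [231.89999389648438, 179.3000030517578]] [[0.507, -0.169], [0.482, -0.146], [0.533, -0.094], [0.556, -0.116]]
scene blue 0.066 681.5 [[231.0, 0.0], [288.0, 0.0], [288.0, 18.0], [231.0, 18.0]] [[-0.204, -0.846], [-0.346, -0.666], [-0.227, -0.568], [-0.091, -0.739]]
scene yellow 0.05 171.5 [[271.70001220703125, 209.5], [297.79998779296875, 192.1999969482422], [303.5, 200.6999969482422], [277.3999938964844, 218.10000610351562]] [[0.561, 0.023], [0.472, 0.035], [0.487, 0.065], [0.574, 0.053]]
[ 0.22143998 -0.61091982  0.40374928] [[-0.001, 0.341, -0.94], [0.002, -0.94, -0.341], [-1.0, -0.002, 0.0]]
```

View pics/crop1.png

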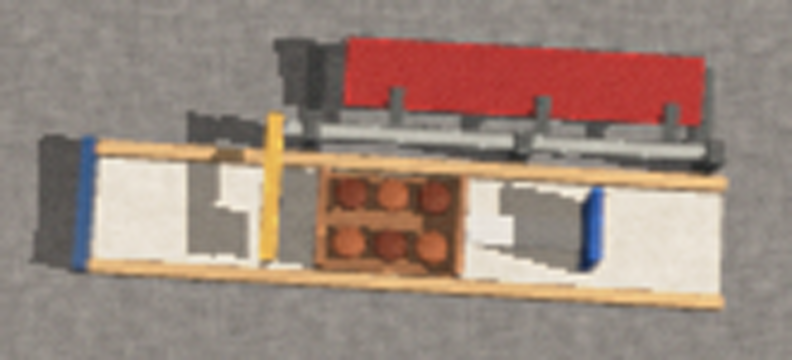

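Crop: red bar corners (345,38)-(705,58)-(703,125)-(343,105), the wooden rack with its blue plate (595,228), outer wall edges (97,142)→(726,180) and (88,270)→(722,305), and end stop (85,205).

Run:
```python
from h import *
P=lambda x,y,z:ray("top",((x+.5)/4.8-.5+205,(y+.5)/4.8-.5+180),z)[:2]
a,b=P(97,142,.022),P(726,180,.022); c,d=P(88,270,.022),P(722,305,.022)
print("walls",a,b,c,d,"width",np.linalg.norm(a-c),np.linalg.norm(b-d))
y=(a-b)/np.linalg.norm(a-b)+(c-d)/np.linalg.norm(c-d); y/=np.linalg.norm(y); x=np.array([y[1],-y[0]])
r=[P(345,38,.054),P(705,58,.054),P(703,125,.044),P(343,105,.044)]
yr=r[0]-r[1];yr/=np.linalg.norm(yr);print("axis walls",y,"bar",yr, "barlen",np.linalg.norm(r[0]-r[1]))
mid=(b+d)/2; O1=mid+.275*y           # from open end
# lateral reference: mean of four
lat=np.mean([p@x for p in(a,b,c,d)]); O1=O1-x*(O1@x-lat)
O2=sum(r)/4; O2=O2-.086*x+.1475*y     # from bar
es=(P(97,142,.034)+P(88,270,.034))/2
print("O open end",O1,"O bar",O2, "end stop chute y via O1",(es-O1)@y)
fr=lambda p:(np.round([(p-O1)@x,(p-O1)@y],4))
print("bar corners",[fr(p) for p in r])
print("plate top rear/front",fr(P(604,190,.066)),fr(P(603,265,.066)),fr(P(585,190,.066)))
print("tray",fr(P(318,220,.022)),fr(P(465,225,.022)))
print("gate arm", fr(P(274,115,.06)),fr(P(266,260,.05)))
for n in ("scene",):
  im=np.load("pics/scene0.npy"); 
s,p,R=tool(); j=R[:2,1]; print("jaw",np.degrees(np.arctan2(j[1],j[0])),"chute x",np.degrees(np.arctan2(x[1],x[0])))
```

```text
walls [0.55716274 0.1480125 ] [ 0.53848283 -0.2345624 ] [0.47887186 0.15125778] [ 0.4622363  -0.23076295] width 0.07835811251500395 0.07634113459027184
axis walls [0.04613702 0.99893512] bar [0.04387285 0.99903712] barlen 0.21630103326859412
O open end [0.51304767 0.04204446] O bar [0.51342093 0.04179443] end stop chute y via O1 0.10655094365234037
bar corners [array([ 0.1056, -0.0389]), array([ 0.1061, -0.2552]), array([ 0.0671, -0.2568]), array([ 0.0666, -0.04  ])]
plate top rear/front [ 0.0206 -0.1962] [-0.0238 -0.1973] [ 0.0199 -0.1851]
tray [-0.0008 -0.029 ] [ 0.0014 -0.118 ]
gate arm [0.0551 0.0006] [-0.0304  0.0002]
jaw -70.06877298398524 chute x -2.6443953947205534
```

Call:
carry_out(moves=[[2.7,3.6,0,0.1],[2.7,3.6,0,0.1],[2.7,3.6,0,0.1],[2.7,3.6,0,0.1],[2.7,3.6,0,0.1],[2.7,3.6,0,0.1],[2.7,3.6,0,0.1],[2.7,3.6,0,0.1],[2.7,3.6,0,0.1],[2.7,3.6,0,0.1],[2.7,3.6,0,0.1],[0,0,0,0]], hand=7.5)

```text
time_s: 1.3
tool_pos: [0.521, -0.1962, 0.3978]
tool_rot: [-79.4, 89.6, -174.1]
force: [0.1, -0.3, 0.9]
grip_width: 0.0744
```

```bash
cat >> h.py <<'E'
O=np.array([.5132,.042]);CX=np.array([.99894,-.0461]);CY=np.array([.0461,.99894])
def stat():
    s,p,R=tool();d=p[:2]-O;ja=np.degrees(np.arctan2(R[1,1],R[0,1]))
    print("t",round(s["time_s"],2),"tcp",p.round(4),"chute x,y",(d@CX).round(4),(d@CY).round(4),"tip z",round(p[2]-.182,4),"jaw err deg",round((ja+2.64+90)%180-90,2),"down",R[:,0].round(4),"F",np.round(s["force"],2),"w",round(s["grip_width"],4))
def togo(x,y,z):
    s,p,R=tool();t=O+x*CX+y*CY;print("to go cm",np.round(100*np.r_[t-p[:2],z+.182-p[2]],2))
E
python3 -c "
from h import *
stat();togo(.045,-.222,.075);print(sensors.get_obs()['qpos'])"
```

```text
t 1.3 tcp [ 0.521  -0.1962  0.3978] chute x,y 0.0188 -0.2376 tip z 0.2158 jaw err deg -2.1 down [-6.8e-03 -7.0e-04 -1.0e+00] F [ 0.08 -0.32  0.88] w 0.0744
to go cm [  2.69   1.43 -14.08]
[ 44.63436612   9.28907829 -29.67299536  96.17359414   4.86620117
  76.15241366   9.344316  ]
```

Call:
carry_out(moves=[[1.4,0.7,0,0.037],[1.3,0.7,0,0],[0,0,-2.5,0],[0,0,-3,0],[0,0,-3,0],[0,0,-3,0],[0,0,-2,0],[0,0,0,0]])

```text
time_s: 2.1
tool_pos: [0.5526, -0.1843, 0.257]
tool_rot: [-69.9, 89.7, -162.9]
force: [-0.0, 0.2, -0.1]
grip_width: 0.0754
```

Run:
```python
from h import *
stat();togo(.045,-.222,.032)
a=viewer.read_camera("top")[165:270,200:380];b=viewer.read_camera("scene")[130:260,160:350]
a=cv2.resize(a,(780,455),interpolation=cv2.INTER_CUBIC);b=cv2.resize(b,(780,534),interpolation=cv2.INTER_CUBIC)
cv2.imwrite("pics/a1.png",a[:,:,::-1]);cv2.imwrite("pics/b1.png",b[:,:,::-1])
```

```text
t 2.1 tcp [ 0.5526 -0.1843  0.257 ] chute x,y 0.0498 -0.2242 tip z 0.075 jaw err deg -0.34 down [-0.0051 -0.0016 -1.    ] F [-0.    0.19 -0.06] w 0.0754
to go cm [-0.47  0.25 -4.3 ]
```

View pics/b1.png

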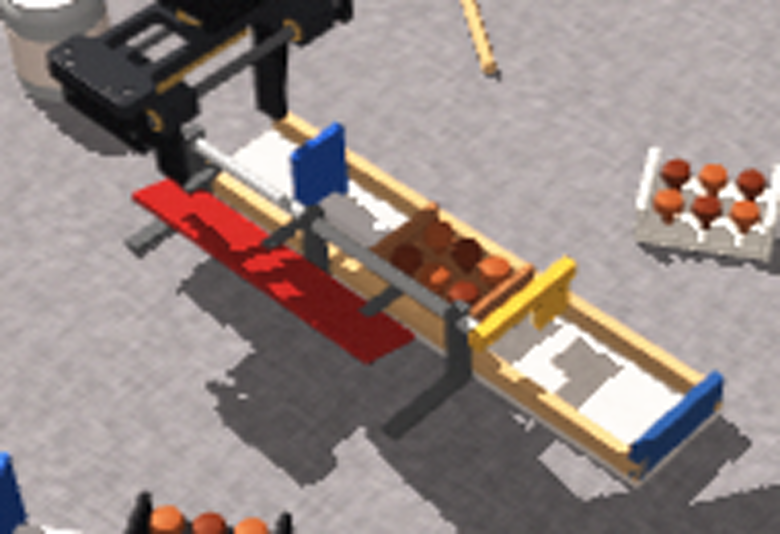

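Far finger (270,90) is over the chute behind the blue plate (320,165), and the near finger (175,150) is over the red bar's rear end. The posts lie between them, so I'm pressing down.

Call:
carry_out(moves=[[-0.5,0,-0.5,0.006],[0,0,-1,0],[0,0,-1,0],[0,0,-0.8,0],[0,0,-0.5,0],[0,0,-0.3,0],[0,0,0,0]])

```text
time_s: 2.9
tool_pos: [0.55, -0.1855, 0.2208]
tool_rot: [39.1, 89.5, -53.6]
force: [-0.7, -0.3, 2.3]
grip_width: 0.0748
```

Run:
```python
from h import *
stat();togo(.045,-.222,.032)
a=viewer.read_camera("top")[165:270,200:380];b=viewer.read_camera("scene")[130:260,160:350]
a=cv2.resize(a,(780,455),interpolation=cv2.INTER_CUBIC);b=cv2.resize(b,(780,534),interpolation=cv2.INTER_CUBIC)
cv2.imwrite("pics/a2.png",a[:,:,::-1]);cv2.imwrite("pics/b2.png",b[:,:,::-1])
```

```text
t 2.9 tcp [ 0.55   -0.1855  0.2208] chute x,y 0.0472 -0.2256 tip z 0.0388 jaw err deg -0.05 down [ 0.0052 -0.0071 -1.    ] F [-0.67 -0.27  2.3 ] w 0.0748
to go cm [-0.2   0.37 -0.68]
```

View pics/b2.png

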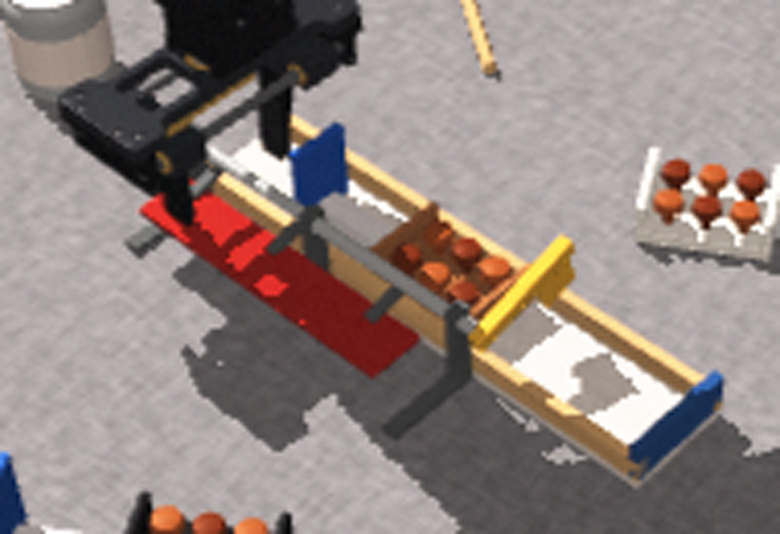

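The finger rests on the bar and the gate has begun to lift (yellow arm at (525,290)). I'll press further.

Call:
carry_out(moves=[[-0.2,0,-0.5,0],[0,0,-0.4,0],[0,0,-0.2,0],[0,0,0,0]])

```text
time_s: 3.4
tool_pos: [0.5489, -0.1855, 0.2113]
tool_rot: [49.0, 89.3, -43.7]
force: [-1.8, -0.0, 3.8]
grip_width: 0.075
```

Run:
```python
from h import *
stat();togo(.045,-.222,.032)
a=viewer.read_camera("top");b=viewer.read_camera("scene")
np.save("pics/s3.npy",b)
b=cv2.resize(b[130:260,160:350],(780,534),interpolation=cv2.INTER_CUBIC)
cv2.imwrite("pics/b3.png",b[:,:,::-1]);stat()
```

```text
t 3.4 tcp [ 0.5489 -0.1855  0.2113] chute x,y 0.0461 -0.2256 tip z 0.0293 jaw err deg -0.04 down [ 0.0089 -0.0085 -0.9999] F [-1.84 -0.02  3.79] w 0.075
to go cm [-0.1   0.36  0.27]
t 3.5 tcp [ 0.549  -0.1855  0.2116] chute x,y 0.0462 -0.2256 tip z 0.0296 jaw err deg -0.04 down [ 0.0092 -0.0086 -0.9999] F [-0.89  0.28  4.47] w 0.0752
```

View pics/b3.png

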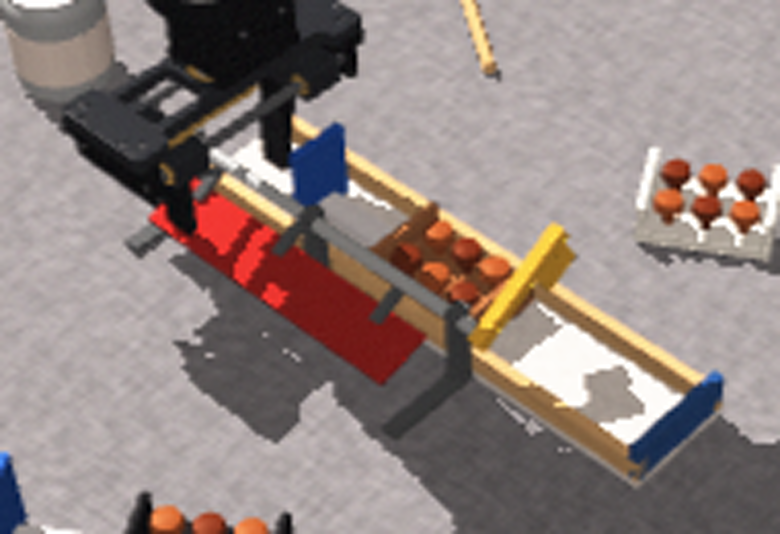

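```bash
cat >> h.py <<'E'
def gate_ang(px):   # intersect scene ray with plane chute y=0, angle about hinge
    A=ray("scene",px,0.);B=ray("scene",px,.2);f=lambda p:np.array([(p[:2]-O)@CX,(p[:2]-O)@CY,p[2]])
    a,b=f(A),f(B);p=a+(b-a)*(-a[1]/(b[1]-a[1]));return p.round(4),np.arctan2(p[2]-.056,.048-p[0])
E
python3 - <<'E'
from h import *
for n in(np.load("pics/scene0.npy"),np.load("pics/s3.npy")):
    c=max(blobs(n,"yellow"),key=cv2.contourArea)[:,0]
    t=c[c[:,1]==c[:,1].min()].mean(0); print(t,gate_ang(t))
for q in((570,260),(570,237),(555,228)): 
    print(q,gate_ang((160+q[0]/780*190-.4,130+q[1]/534*130-.4)))
E
```

```text
[297.5 193. ] (array([-0.0299,  0.    ,  0.061 ]), np.float64(0.06351909012046993))
[294.5 185. ] (array([-0.0177,  0.    ,  0.098 ]), np.float64(0.5687234886380241))
(570, 260) (array([-0.0337,  0.    ,  0.0586]), np.float64(0.031422477006650164))
(570, 237) (array([-0.0331,  0.    ,  0.0789]), np.float64(0.2752514758457166))
(555, 228) (array([-0.0188,  0.    ,  0.0968]), np.float64(0.5484964522708277))
```

Gate ≈ 0.50 rad (yellow tip (294.5,185) against (297.5,193) when shut), and about 4 N on the bar. Now I'll push along the chute in small chunks.

Call:
carry_out(moves=[[0,0.5,-0.03,0],[0.03,0.7,-0.03,0],[0.03,0.7,-0.03,0],[0.03,0.7,-0.03,0],[0.03,0.7,-0.03,0]])

```text
time_s: 4.0
tool_pos: [0.5517, -0.1538, 0.2114]
tool_rot: [50.7, 88.8, -42.2]
force: [0.7, -4.1, 4.1]
grip_width: 0.0751
```

```bash
cat >> h.py <<'E'
def look(tag):
    stat();b=viewer.read_camera("scene");np.save(f"pics/{tag}.npy",b)
    c=np.vstack([k[:,0] for k in blobs(b,"yellow",4) if 180<k[:,0,1].mean()<225 and 260<k[:,0,0].mean()<310])
    t=c[c[:,1]==c[:,1].min()].mean(0);print("gate",t,gate_ang(t)[1]-.06)
    for k in blobs(b,"blue"):
        q=k[:,0]
        if 200<q[:,0].mean()<310 and 120<q[:,1].mean()<225:
            t=q[q[:,1]==q[:,1].min()].mean(0);p=ray("scene",t,.066)[:2]-O;print("plate top px",t,"chute",(p@CX).round(4),(p@CY).round(4))
    cv2.imwrite(f"pics/{tag}.png",cv2.resize(b[130:260,160:350],(780,534),interpolation=cv2.INTER_CUBIC)[:,:,::-1])
E
python3 -c "
from h import *
look('p1')"
```

```text
t 4.0 tcp [ 0.5517 -0.1538  0.2114] chute x,y 0.0475 -0.1938 tip z 0.0294 jaw err deg -0.21 down [ 0.0158 -0.0143 -0.9998] F [ 0.71 -4.07  4.09] w 0.0751
gate [294.5 185. ] 0.5087234886380241
plate top px [244. 162.] chute -0.0184 -0.1807
```

Call:
carry_out(moves=[[0,0.8,-0.03,0.003],[0,0.8,-0.03,0],[0,0.8,-0.03,0],[0,0.8,-0.03,0],[0.02,0.8,-0.03,0],[0.02,0.8,-0.03,0]])

```text
time_s: 4.65
tool_pos: [0.5525, -0.1029, 0.2102]
tool_rot: [48.6, 88.6, -44.0]
force: [-0.1, -4.2, 3.8]
grip_width: 0.0751
```

```bash
python3 -c "
from h import *
look('p2')"
```

```text
t 4.65 tcp [ 0.5525 -0.1029  0.2102] chute x,y 0.0459 -0.143 tip z 0.0282 jaw err deg -0.04 down [ 0.0173 -0.0167 -0.9997] F [-0.06 -4.2   3.75] w 0.0751
gate [294.5 185. ] 0.5087234886380241
plate top px [257.5 170. ] chute -0.02 -0.1316
```

View pics/p2.png

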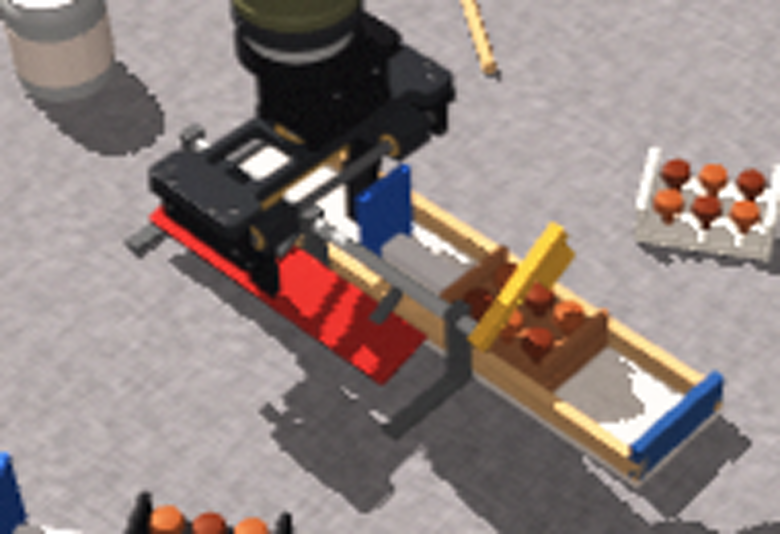

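The rack is under the raised gate, with knobs either side of the yellow arm (525,290), and the finger is still holding the bar. Continuing.

Call:
carry_out(moves=[[0.03,0.8,-0.01,0],[0.03,0.8,-0.01,0],[0.03,0.8,-0.01,0],[0.03,0.8,-0.01,0],[0.03,0.8,-0.01,0],[0.03,0.8,-0.01,0],[0.03,0.7,-0.01,0]])

```text
time_s: 5.4
tool_pos: [0.5544, -0.0432, 0.2092]
tool_rot: [46.3, 88.7, -46.3]
force: [0.3, -4.5, 3.8]
grip_width: 0.0748
```

```bash
python3 -c "
from h import *
look('p3')"
```

```text
t 5.4 tcp [ 0.5544 -0.0432  0.2092] chute x,y 0.0451 -0.0832 tip z 0.0272 jaw err deg 0.0 down [ 0.0162 -0.0169 -0.9997] F [ 0.32 -4.52  3.76] w 0.0748
gate [294.5 185. ] 0.5087234886380241
plate top px [275. 180.] chute -0.0229 -0.0712
```

Call:
carry_out(moves=[[0.02,0.5,0,0],[0.02,0.5,0,0],[0.02,0.4,0,0]])

```text
time_s: 5.75
tool_pos: [0.5549, -0.0282, 0.2092]
tool_rot: [41.5, 88.6, -51.1]
force: [1.1, -13.2, 5.0]
grip_width: 0.0746
```

```bash
python3 -c "
from h import *
look('p4')"
```

```text
t 5.75 tcp [ 0.5549 -0.0282  0.2092] chute x,y 0.0449 -0.0682 tip z 0.0272 jaw err deg 0.12 down [ 0.0155 -0.0191 -0.9997] F [  1.06 -13.21   4.98] w 0.0746
gate [294.5 185. ] 0.5087234886380241
plate top px [278.5 183. ] chute -0.0207 -0.0569
```

The push force jumped from 4.5 to 13 N, so the rack should be at the stop. Checking that before letting go.

View pics/p4.png

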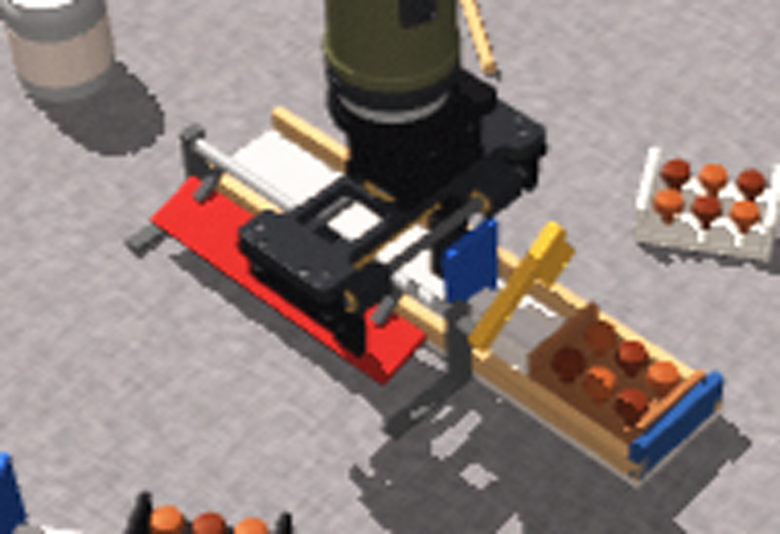

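The tray is up against the blue stop (front edge at (655,410)) and its rear edge (555,345) is clear of the blade. I'll back off the plate, then lift.

Call:
carry_out(moves=[[0,-0.8,0,0],[0,-1,0,0],[0,-1,0,0],[0,0,0.8,0],[0,0,1,0],[0,0,1,0],[0,0,1.5,0],[0,0,3,0],[0,0,4,0],[0,-3,4,0],[0,-3,2,0],[0,0,0,0]])

```text
time_s: 7.0
tool_pos: [0.5502, -0.1122, 0.3928]
tool_rot: [37.9, 89.1, -54.1]
force: [0.6, -0.4, 0.3]
grip_width: 0.0749
```

```bash
python3 -c "
from h import *
look('p5')
a=viewer.read_camera('top');cv2.imwrite('pics/a5.png',cv2.resize(a[175:260,200:370],(780,390),interpolation=cv2.INTER_CUBIC)[:,:,::-1])"
```

```text
t 7.0 tcp [ 0.5502 -0.1122  0.3928] chute x,y 0.0441 -0.1523 tip z 0.2108 jaw err deg 0.56 down [ 0.0087 -0.0121 -0.9999] F [ 0.6  -0.36  0.28] w 0.0749
gate [297.5 193. ] 0.003519090120469928
plate top px [279. 183.] chute -0.0216 -0.0559
```

View pics/p5.png

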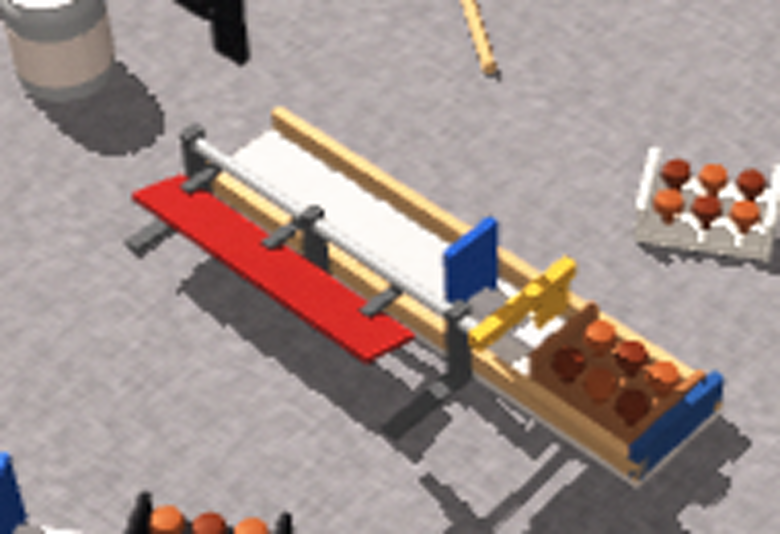

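The rack is home against the stop, the gate is shut at the same pixels as at the start, and the hand is clear. Handing in.

```bash
python3 -c "
from cell import env
print(env.sign_off())"
```

```text
the job is handed in; nothing more can be done
None
```

The rack stands against the blue end stop with the gate shut behind it, and I have handed the job in at about 7 s of the 40 s allowed. The hand-in gives no verdict.

One finger pressed the red bar and held the gate at about 0.51 rad. The other pushed the rack by its blue plate under the gate until the push force rose from 4.5 to 13 N at the stop. I then backed off the plate, lifted the hand and let the gate drop.

- **Gate:** about 0.00 rad, with its tip at the same pixel as at the start.
- **Rack:** the last picture shows it flat and touching the stop.
- **Hand:** clear of everything, with wrist force close to zero.
- **Other objects:** I didn't measure the tin, jar or finial again. The hand stayed well clear of all three.

One number disagreed slightly. The plate's front edge measured y = -56 mm in the chute against -53 mm expected when home. That is within the accuracy of a one-pixel corner reading and well inside the 8 mm allowed.

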